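# Lock the bend-test sled into its cam dock

### The arm

A 6-joint arm with a two-finger parallel gripper is mounted at the origin on a cart in front of the work surface, level with it; the furniture and walls round the work are solid. World frame = base frame: x ahead of the robot, y to its left, z up, the work surface at z = 0. Lengths are in m, angles in rad, forces in N, time in s.
With the tool pointing down it reaches from about 0.3 to 0.775 m from the base axis. Payload 14.6 kg.
Tool frame: the origin (TCP) lies on the centre line of the jaws, within the pads' length; the fingertips stand 11 mm ahead of it and the grasp point (between the pads) lies 8 mm behind it; y points along the fingers, x is the direction in which the jaws open and shut, and the axes are right-handed (so a half turn about y gives the same grasp; the last joint's range is limited). The gripper opens to 94 mm and grips with 3 to 60 N. Pads are 16 mm wide; open, the fingers measure 119 mm over their backs; the gripper's body (75 mm by 177 mm) begins 78 mm behind the grasp point.
Start: joints at [1.098, 0.3, 1.521, -0, 1.321, -0.067], TCP at [0.217, 0.505, 0.185] pointing down, gripper open.
Joint ranges: [-3.03, 3.03], [-0.79, 2.21], [0.23, 2.52], [-1.04, 4.18], [0, 3.07], [-2.55, 2.55]. Speed limits (rad/s): [2.22, 2.22, 2.57, 3.14, 3.14, 3.14].

### API

Orientations are given as [roll, pitch, yaw] about the fixed x, y, z axes, in that order (R = Rz(yaw) Ry(pitch) Rx(roll)).
In Python, from station import ctrl, imaging gives the robot as it stands. The module is installed in compiled form; this text tells all that it offers.
- The arm moves only by the tool apply_moves, never from a script. Its argument "deltas" is a list of rows, each an object with "dp": the shift along the tool's x, y, z in m, a list of three; "roll": the turn about the tool's y in rad; "grip": the closure, from -1 (fully open) to 1 (shut). In form: [{"dp": [tx, ty, tz], "roll": roll, "grip": grip}, ...]. A call has 1 to 10 rows; each row shifts and turns the commanded pose from where the row before left it, along the tool's axes as they then stand; what a row does not reach is not made up. A row lasts 1/8 s, in which the tool goes at most 62.5 mm and 10.7 degrees, less where a joint would pass 70% of its speed; a pose out of reach is approached as far as the arm can. A call with a gripper value outside its range is refused whole. The fingers move at their own pace and stop on an object; "newtons" is the grip in N (left out, the last holds). Time passes only in rows, so rows that do not move let the fingers close. It gives the time, the measured TCP pose, the force and the opening at its end, in the units of the state.
- ctrl.get_obs(): the state, without advancing time (a new reading comes with each control period).
- imaging.camera(name): name is "side" or "top" or "wrist"; returns the picture (420x560x3 uint8, blue, green, red); there is no depth.
- imaging.camera_info(name): a dict with "K" (3x3 intrinsics, pixels), "D" ([k1, k2, p1, p2, k3] as OpenCV has them; the pictures are not rectified), "world_from_camera" (4x4, takes a point from camera to world coordinates). Camera axes: x right, y down, z forward; pixel columns grow to the right and rows downward; lengths in m; the calibration is good to about 2 mm. A picture is of the moment at which its call begins: read the wrist's pose just before it. camera_info takes no time and is no camera call; for the wrist camera it gives the pose at the moment of the call.
- ctrl.hand_in(): hands the job in, once; it reports no verdict.
The state is a dict: "time_s": time; "qpos": joint angles; "joint_vel": joint speeds; "tau": joint torques, N m; "ee_pos": TCP position; "eef_rot": TCP orientation; "force": force on the tool from outside, world axes, zero at the start; "moment": the same for the moment, N m; "grip_width": finger opening in m.
Only numpy, scipy, OpenCV 4.12 (cv2) and the standard library are available. Lean on these libraries where they do the work, as an engineer would, in place of code of your own. Each camera call takes 0.05 s, during which the arm holds its last target. There are 200 camera calls.

### The job

Mount the bend-test fixture in the quick-change dock: swing the red cam lever back to its open stop so that the mouth of the cam disc faces the sled, then push the sled along its channel until its upright bolt pin is well inside the mouth. Then swing the lever half a turn, all the way to its other stop, so that the hook of the disc draws the pin in tight, and leave it locked. Leave everything else on the bench where it is.

Things in the scene. Friction and masses are not known exactly. Their poses are not given: they have to be found in the camera images.
- dock: Fixed blue dock. Origin on the vertical cam axis, on the bench. Its x axis is the draw-in direction: the sled travels along +x to the cam. The 10 mm base plate runs from x = -300 mm to the cam, where it is a disc 148 mm across. Two rails, tops 26 mm above the bench, inner faces at y = +-29.5 mm, run from x = -295 to -60.
- disc_center (a point): On the cam axis, 33 mm above the bench, at the top of the steel cam disc (radius 50 mm, 23 to 33 mm above the bench). A mouth in its rim, facing the sled (dock -x) when open, leads into a spiral slot. The pin can enter only within about 0.15 rad of open. Once the pin is less than 35 mm from the axis the turning hook catches it.
- plungers (a point): Midway between the tips of two sprung brass plungers at dock x = -65 mm that push back on the front edge of the sled. They meet it when the bolt pin is at dock x = -29 mm (3 N together at first, 10 N at -24); hard stop at about -23. Pushing past -29 by hand is not needed: the cam does it.
- cam (a joint): Turn of cam disc and lever (rad), grows clockwise seen from above. 0 = open stop: lever along the dock's +y. pi = locked stop: lever along the dock's -y, having swung over +x, the side away from the sled. Starts at 0.7 to 1.5. Stays where left. Needs about 1 N at the knob when free, up to about 15 N while drawing in; drawn in fully from 2.5 rad on.
- cam_knob (a point): Middle of the black upright knob (16 mm diameter, 44 to 80 mm above the bench, this point at 62 mm) near the end of the red lever, 76 mm from the cam axis. The lever bar, 16 mm wide, spans 36 to 44 mm above the bench. The knob can be pushed sideways with closed fingers.
- sled: Loose steel sled plate 164 x 56 x 12 mm, total about 0.8 kg, lying in the dock's channel, with a bend-test support (two rollers, up to 65 mm above the bench) fixed on it. Origin under the middle of the plate; x points to the cam, along its length.
- bolt_pin (a point): Middle of the upright 8 mm brass bolt pin on the tongue ahead of the sled, 118 mm ahead of the sled's origin, 28 mm above the bench, top at 34 mm. Its x in the dock's frame is -59 to -80 mm at the start and about -24 when locked.
- push_face (a point): Centre of the visible upper part of the rear (outer) face of the green end block of the sled (56 mm wide, 16 mm thick, reaching 58 mm above the bench): push here along the dock's +x. This point is 48 mm above the bench and 200 mm behind the bolt pin.
- weight_200g: Bystander: brass-coloured check weight with a knob, 28 mm across, 46 high, origin under its centre.
- weight_100g: Bystander: small grey check weight with a knob, 22 mm across, 37 high, origin under its centre.
- jaw_insert: Bystander: grey serrated jaw insert 25 x 50 x 13 mm, origin under its centre.
- screw_bin: Bystander: yellow open bin 66 x 100 x 32 mm, origin under its centre.
- specimen_block: Bystander: black block with standing test bars, 52 x 100 x 90 mm, origin under its centre.
Mind the look-alikes: they are no part of the job. There is more than one size of the sled; the one meant has the size given above.

How it is judged:
By the outcome, as a careful person would: the job done as asked, in the order asked, and still so for the second after the job is handed in, with the robot touching nothing.
It also fails if it takes over 70 s, if anything falls off the work surface, if the arm or the gripper's body presses on something with over 40 N, if the wrist force passes 120 N, or if a joint passes its speed limit or range.

## Working session

There is one attempt and no reset: what is moved stays moved. The work goes in short steps, Python scripts to look and compute and a tool call to move; the robot and the scene stay as the last step left them, time stands still between calls to the robot, and variables do not carry over. Pictures are saved under pics/ and viewed, about 8 in all and at most 12, crops included, and the job is handed in when it is done.

Besides the shell and the picture viewer there is one more tool, called after "Emit:" in YAML: its name, and indented under it one key for each argument. apply_moves: Moves the arm, as the interface text tells. Its arguments: {"type":"object","properties":{"deltas":{"type":"array"},"newtons":{"type":"number"}},"required":["deltas"]}

```bash
mkdir -p pics
cat > h.py <<'E'
import numpy as np, cv2
from station import ctrl, imaging
def snap(n,f):
    im=imaging.camera(n); cv2.imwrite('pics/'+f,im); return im
def ray(n,uv,z,info=None):
    c=info or imaging.camera_info(n); T=np.array(c['world_from_camera']); K=np.array(c['K']); D=np.array(c['D'])
    p=cv2.undistortPoints(np.array([[uv]],float),K,D)[0,0]
    d=T[:3,:3]@np.array([p[0],p[1],1]); o=T[:3,3]
    return o+d*(z-o[2])/d[2]
E
python3 - <<'E'
from h import *
a=snap('top','top1.png'); b=snap('side','side1.png')
for n in('top','side'): print(n,np.round(imaging.camera_info(n)['world_from_camera'],3).tolist())
o=ctrl.get_obs(); print(o['ee_pos'],o['eef_rot'],o['time_s'],o['grip_width'],o['force'])
E
```

```text
top [[0.029, -0.999, 0.038, 0.549], [-1.0, -0.029, 0.005, -0.192], [-0.004, -0.038, -0.999, 1.148], [0.0, 0.0, 0.0, 1.0]]
side [[-0.923, -0.128, 0.363, 0.286], [-0.385, 0.336, -0.86, 0.584], [-0.012, -0.933, -0.359, 0.382], [0.0, 0.0, 0.0, 1.0]]
[0.21700175 0.50509414 0.18463322] [-1.57074448e+00  1.06611954e-03  1.16499400e+00] 0.1 0.09437417240720918 [0.02471466 0.30402461 0.535027  ]
```

View pics/top1.png

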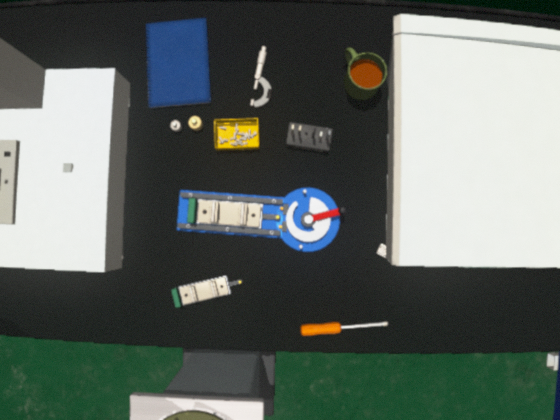

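View pics/side1.png

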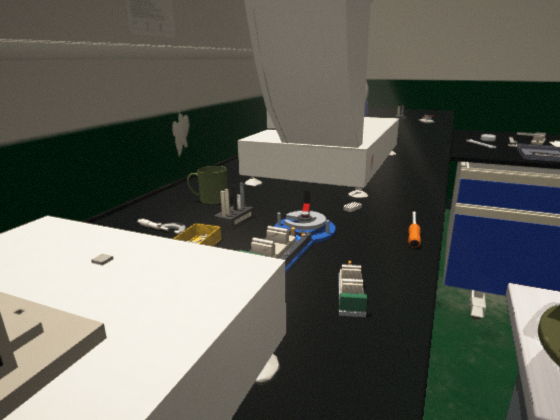

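The top view shows the blue dock with its disc at about (308,219), the red lever pointing right with its knob at about (342,211), and a sled in the channel with its green block at (191,210). There are two sleds: one in the channel at (228,213), and a smaller loose one outside at (205,291). The one in the channel fits the description; I'll check its size with a crop.

Run:
```python
from h import *
a=cv2.imread('pics/top1.png')
cr=cv2.resize(a[180:310,160:360],None,fx=4,fy=4,interpolation=cv2.INTER_CUBIC); cv2.imwrite('pics/crop1.png',cr)
hsv=cv2.cvtColor(a,cv2.COLOR_BGR2HSV)
def comps(m,mn=15):
    n,l,s,c=cv2.connectedComponentsWithStats(m)
    return [(s[i].tolist(),c[i].round(1).tolist(),l==i) for i in range(1,n) if s[i,4]>=mn]
g=cv2.inRange(hsv,(50,60,40),(85,255,200)); g[:170]=0; g[330:]=0; g[:,:140]=0;g[:,380:]=0
for s,c,m in comps(g): 
    r=cv2.minAreaRect(np.argwhere(m)[:,::-1].astype(np.float32)); print('green',s,c,r,ray('top',c,.058).round(4))
r=cv2.inRange(hsv,(0,150,100),(6,255,255))|cv2.inRange(hsv,(174,150,100),(180,255,255)); r[:170]=0
for s,c,m in comps(r): print('red',s,c,ray('top',c,.044).round(4), cv2.minAreaRect(np.argwhere(m)[:,::-1].astype(np.float32)))
b=cv2.inRange(hsv,(95,120,80),(125,255,255)); b[:170]=0; b[270:]=0; 
pts=np.argwhere(b)[:,::-1]
P=np.array([ray('top',p,.010) for p in pts])[:,:2]
print('blue world bounds',P.min(0),P.max(0))
# disc circle: hull points right part
h=cv2.convexHull(pts[pts[:,0]>295].astype(np.int32))[:,0]
h=h[(h[:,0]>297)]
H=np.array([ray('top',p,.010)[:2] for p in h]); A=np.c_[2*H,np.ones(len(H))]; s=np.linalg.lstsq(A,(H**2).sum(1),rcond=None)[0]
print('disc',s[:2],np.sqrt(s[2]+s[:2]@s[:2]))
# dock axis from the plate part
q=pts[pts[:,0]<272]; rc=cv2.minAreaRect(np.array([ray('top',p,.02)[:2] for p in cv2.convexHull(q.astype(np.int32))[:,0]],np.float32)); print('plate',rc, cv2.boxPoints(rc).round(4).tolist())
print('white block edge',[ray('top',p,z).round(3).tolist() for p in((125,270),(105,270),(128,70)) for z in(0,.1,.2)])
```

```text
green [188, 198, 9, 25, 186] [191.9, 209.9] ((192.0, 210.00001525878906), (7.583166122436523, 24.212915420532227), 3.814074993133545) [0.5918 0.0075 0.058 ]
green [171, 287, 10, 22, 148] [175.6, 297.6] ((175.6058807373047, 297.4764709472656), (21.150720596313477, 7.484101295471191), 77.47119140625) [0.3964 0.0381 0.058 ]
red [313, 208, 27, 13, 150] [326.2, 214.4] [ 0.5908 -0.2908  0.044 ] ((326.135009765625, 214.48219299316406), (6.085932731628418, 26.346694946289062), 74.35775756835938)
blue world bounds [ 0.50439063 -0.32616387] [0.65449227 0.05272395]
disc [ 0.57985066 -0.25052174] 0.07556008351522452
plate ((0.5887379050254822, -0.06059521436691284), (0.22056065499782562, 0.09647320210933685), 87.42073059082031) [[0.5356000065803528, -0.16859999299049377], [0.6320000290870667, -0.1729000061750412], [0.6419000029563904, 0.04740000143647194], [0.5454999804496765, 0.05169999971985817]]
white block edge [[0.448, 0.173, 0.0], [0.457, 0.142, 0.1], [0.466, 0.11, 0.2], [0.446, 0.223, 0.0], [0.455, 0.186, 0.1], [0.464, 0.15, 0.2], [0.928, 0.19, 0.0], [0.895, 0.157, 0.1], [0.862, 0.124, 0.2]]
```

View pics/crop1.png

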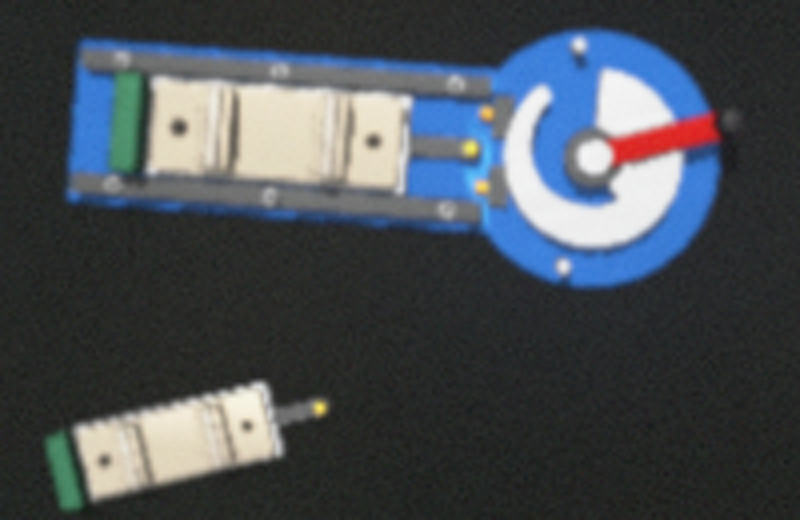

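The crop settles it. The channel sled spans about 88 px over pin to green end, consistent with 200 mm, and the loose one is clearly smaller. The lever points right and slightly up, at cam about 1.26, so it has to swing back counter-clockwise to open.

```bash
cat >> h.py <<'E'
A=np.array([.5799,-.2505]); DY=-1.617   # cam axis, dock yaw
dx=np.array([np.cos(DY),np.sin(DY)]); dy=np.array([-dx[1],dx[0]])
def dock(p): v=np.asarray(p)[:2]-A; return np.round([v@dx,v@dy],4)
def world(x,y): return A+x*dx+y*dy
def knob(th): f=DY+np.pi/2-th; return A+.076*np.array([np.cos(f),np.sin(f)]), f+np.pi/2
def delta(t,yaw=None):
    o=ctrl.get_obs(); p=np.array(o['ee_pos']); w=o['eef_rot'][2]; v=np.array(t)-p
    c,s=np.cos(w),np.sin(w)
    print('t',round(o['time_s'],2),'pos',p.round(4),'rot',np.round(o['eef_rot'],3),'F',np.round(o['force'],1),'w',round(o['grip_width'],4))
    print(' tool delta',np.round([c*v[0]+s*v[1],-v[2],-s*v[0]+c*v[1]],4),'dist',round(np.linalg.norm(v),3),'roll',None if yaw is None else round(w-yaw,3))
E
python3 - <<'E'
from h import *
print('knob pix',ray('top',(342.75,209.75),.08).round(4),'pred',knob(1.26))
pin=ray('top',(277.75,217),.034); print('pin',pin.round(4),dock(pin))
g=ray('top',(191.9,209.9),.058); print('green top centre dock',dock(g),'small-sled pin-green px check',np.linalg.norm(ray('top',(240,282),.03)-ray('top',(175.6,297.6),.05)))
hub=ray('top',(308.75,219.25),.045); print('hub',hub.round(4))
k,y=knob(1.26); delta([*k,.30],y)
E
```

```text
knob pix [ 0.6006 -0.3232  0.08  ] pred (array([ 0.59977523, -0.32385513]), 0.2645926535897931)
pin [ 0.5823 -0.1828  0.034 ] [-0.0677 -0.0008]
green top centre dock [-0.2583 -0.    ] small-sled pin-green px check 0.1480063823940766
hub [ 0.5789 -0.252   0.045 ]
t 0.1 pos [0.217  0.5051 0.1846] rot [-1.571e+00  1.000e-03  1.165e+00] F [0.  0.3 0.5] w 0.0944
 tool delta [-0.6105 -0.1154 -0.6789] dist 0.92 roll 0.9
```

Emit:
apply_moves:
  deltas:
    - {"dp": [0, -0.058, 0], "roll": 0, "grip": -0.1}
    - {"dp": [0, -0.058, 0], "roll": 0, "grip": -0.1}
    - {"dp": [-0.038, 0, -0.0424], "roll": 0, "grip": -0.1}
    - {"dp": [-0.038, 0, -0.0424], "roll": 0, "grip": -0.1}
    - {"dp": [-0.038, 0, -0.0424], "roll": 0, "grip": -0.1}
    - {"dp": [-0.038, 0, -0.0424], "roll": 0, "grip": -0.1}
    - {"dp": [-0.038, 0, -0.0424], "roll": 0, "grip": -0.1}
    - {"dp": [-0.038, 0, -0.0424], "roll": 0, "grip": -0.1}
    - {"dp": [-0.038, 0, -0.0424], "roll": 0, "grip": -0.1}
    - {"dp": [-0.038, 0, -0.0424], "roll": 0, "grip": -0.1}
  newtons: 40

```text
time_s: 1.35
ee_pos: [0.4091, 0.0903, 0.3011]
eef_rot: [-1.571, -0.0, 1.165]
force: [0.3, 0.8, 0.5]
grip_width: 0.0521
```

Emit:
apply_moves:
  deltas:
    - {"dp": [-0.038, 0, -0.0424], "roll": 0, "grip": 0.2}
    - {"dp": [-0.038, 0, -0.0424], "roll": 0, "grip": 0.2}
    - {"dp": [-0.038, 0, -0.0424], "roll": 0, "grip": 0.2}
    - {"dp": [-0.038, 0, -0.0424], "roll": 0, "grip": 0.2}
    - {"dp": [-0.038, 0, -0.0424], "roll": 0, "grip": 0.2}
    - {"dp": [0, 0, 0], "roll": 0.18, "grip": 0.2}
    - {"dp": [0, 0, 0], "roll": 0.18, "grip": 0.2}
    - {"dp": [0, 0, 0], "roll": 0.18, "grip": 0.2}
    - {"dp": [0, 0, 0], "roll": 0.18, "grip": 0.2}
    - {"dp": [0, 0, 0], "roll": 0.18, "grip": 0.2}

```text
time_s: 2.6
ee_pos: [0.5284, -0.1661, 0.3008]
eef_rot: [-1.57, 0.001, 0.259]
force: [0.0, 0.0, 0.7]
grip_width: 0.0377
```

Run:
```python
from h import *
k,y=knob(1.26); delta([*k,.18],y)
```

```text
t 2.6 pos [ 0.5284 -0.1661  0.3008] rot [-1.57e+00  1.00e-03  2.59e-01] F [0.  0.  0.7] w 0.0377
 tool delta [ 0.0286  0.1208 -0.1707] dist 0.211 roll -0.006
```

Emit:
apply_moves:
  deltas:
    - {"dp": [0.0095, 0, -0.057], "roll": 0, "grip": 0.1}
    - {"dp": [0.0095, 0, -0.057], "roll": 0, "grip": 0.1}
    - {"dp": [0.0095, 0, -0.057], "roll": 0, "grip": 0.1}
    - {"dp": [0, 0.055, 0], "roll": 0, "grip": 0.1}
    - {"dp": [0, 0.055, 0], "roll": 0, "grip": 0.1}
    - {"dp": [0, 0.04, 0], "roll": 0, "grip": 0.1}
    - {"dp": [0, 0, 0], "roll": 0, "grip": 0.1}

```text
time_s: 3.48
ee_pos: [0.5996, -0.323, 0.1479]
eef_rot: [-1.566, 0.004, 0.265]
force: [-0.1, 0.3, 0.8]
grip_width: 0.0424
```

Run:
```python
from h import *
k,y=knob(1.26); delta([*k,.061],y)
snap('wrist','w1.png')
```

```text
t 3.48 pos [ 0.5996 -0.323   0.1479] rot [-1.566  0.004  0.265] F [-0.1  0.3  0.8] w 0.0424
 tool delta [-0.      0.0869 -0.0009] dist 0.087 roll 0.0
```

View pics/w1.png

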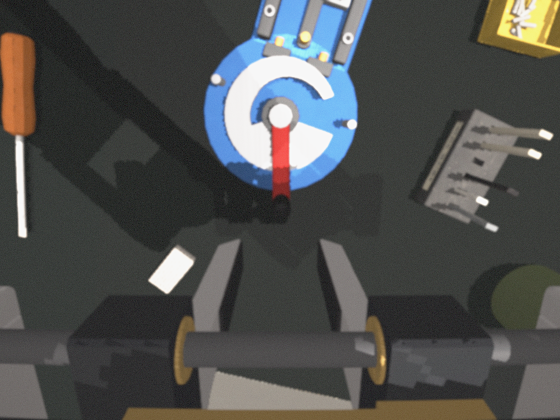

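The wrist view has the knob at (281,205), midway between the fingers at about (225,245) and (335,245), with the lever pointing straight at them. I'll lower the gripper around the knob as a loose cage.

Emit:
apply_moves:
  deltas:
    - {"dp": [0, 0.03, 0], "roll": 0, "grip": 0.1}
    - {"dp": [0, 0.03, 0], "roll": 0, "grip": 0.1}
    - {"dp": [0, 0.026, 0], "roll": 0, "grip": 0.1}
    - {"dp": [0, 0, 0], "roll": 0, "grip": 0.5}
    - {"dp": [0, 0, 0], "roll": 0, "grip": 0.5}

```text
time_s: 4.15
ee_pos: [0.6019, -0.3243, 0.0679]
eef_rot: [-1.573, -0.002, 0.265]
force: [-0.1, 0.7, 0.3]
grip_width: 0.026
```

Emit:
apply_moves:
  deltas:
    - {"dp": [0.0091, 0, 0.0006], "roll": -0.12, "grip": 0.5}
    - {"dp": [0.0091, 0, 0.0006], "roll": -0.12, "grip": 0.5}
    - {"dp": [0.0091, 0, 0.0006], "roll": -0.12, "grip": 0.5}
    - {"dp": [0.0091, 0, 0.0006], "roll": -0.12, "grip": 0.5}
    - {"dp": [0.0091, 0, 0.0006], "roll": -0.12, "grip": 0.5}
    - {"dp": [0.0091, 0, 0.0006], "roll": -0.12, "grip": 0.5}
    - {"dp": [0.0091, 0, 0.0006], "roll": -0.12, "grip": 0.5}
    - {"dp": [0.0091, 0, 0.0006], "roll": -0.12, "grip": 0.5}
    - {"dp": [0.0091, 0, 0.0006], "roll": -0.12, "grip": 0.5}
    - {"dp": [0.0091, 0, 0.0006], "roll": -0.12, "grip": 0.5}

```text
time_s: 5.4
ee_pos: [0.6571, -0.2581, 0.0677]
eef_rot: [-1.574, 0.001, 1.469]
force: [-0.2, -0.3, 0.1]
grip_width: 0.0233
```

Run:
```python
from h import *
k,y=knob(0.06); delta([*k,.061],y)
```

```text
t 5.4 pos [ 0.6571 -0.2581  0.0677] rot [-1.574e+00  1.000e-03  1.469e+00] F [-0.2 -0.3  0.1] w 0.0233
 tool delta [-0.0006  0.0067  0.0016] dist 0.007 roll 0.004
```

Emit:
apply_moves:
  deltas:
    - {"dp": [0.003, 0.003, 0.001], "roll": -0.03, "grip": 0.5}
    - {"dp": [0.003, 0.002, 0], "roll": -0.03, "grip": 0.5}
    - {"dp": [0.003, 0, 0], "roll": 0, "grip": 0.5}
    - {"dp": [0.003, 0, 0], "roll": 0, "grip": 0.5}
    - {"dp": [0, 0, 0], "roll": 0, "grip": 0.5}

```text
time_s: 6.02
ee_pos: [0.656, -0.2458, 0.0602]
eef_rot: [-1.571, 0.0, 1.525]
force: [0.0, -0.4, 0.6]
grip_width: 0.0234
```

Emit:
apply_moves:
  deltas:
    - {"dp": [0.002, 0, 0], "roll": 0, "grip": 0.5}
    - {"dp": [0.002, 0, 0], "roll": 0, "grip": 0.5}
    - {"dp": [0, 0, 0], "roll": 0, "grip": 0.5}

```text
time_s: 6.4
ee_pos: [0.6562, -0.2418, 0.0602]
eef_rot: [-1.571, -0.0, 1.525]
force: [0.1, 0.7, -0.5]
grip_width: 0.0235
```

Run:
```python
from h import *
k,y=knob(0); delta([*k,.061],y)
a=snap('wrist','w2.png'); b=snap('top','t2.png')
c=cv2.resize(b[160:270,240:380],None,fx=3,fy=3)
cv2.imwrite('pics/w2b.png',np.hstack([cv2.resize(a,(440,330)),c[:, :360]]))if c.shape[0]==330 else print(c.shape)
```

```text
t 6.4 pos [ 0.6562 -0.2418  0.0602] rot [-1.571 -0.     1.525] F [ 0.1  0.7 -0.5] w 0.0235
 tool delta [-0.0122 -0.0008 -0.0002] dist 0.012 roll 0.001
```

View pics/w2b.png

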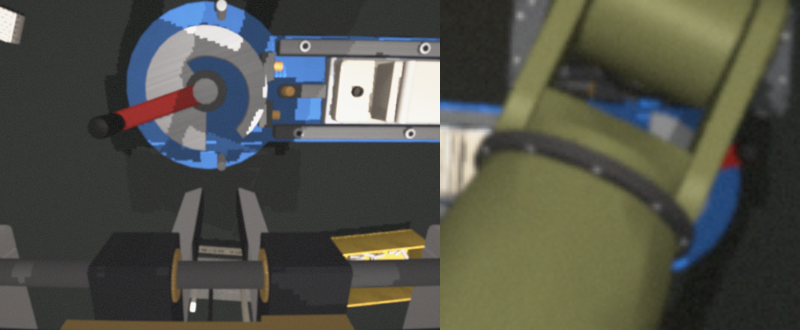

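The lever has not moved: in the wrist view the knob is still at about (127,157) in full-size pixels, outside the fingers. I'll compute where the wrist camera puts the knob and where the fingertips project.

Run:
```python
from h import *
a=cv2.imread('pics/w2.png'); hsv=cv2.cvtColor(a,cv2.COLOR_BGR2HSV)
c=imaging.camera_info('wrist'); T=np.array(c['world_from_camera']); print(T.round(3).tolist())
for uv in((127,159),(138,163)): 
    for z in(.08,.044): print(uv,z,ray('wrist',uv,z).round(4))
print('hub',ray('wrist',(261,117),.05).round(4))
o=ctrl.get_obs(); p=np.array(o['ee_pos']); w=o['eef_rot'][2]; X=np.array([np.cos(w),np.sin(w),0]); 
def proj(P):
    q=np.linalg.inv(T)@np.r_[P,1]; return cv2.projectPoints(q[:3].reshape(1,1,3),np.zeros(3),np.zeros(3),np.array(c['K']),np.array(c['D']))[0].ravel().round(1)
print('tips proj',[proj(p+s*.012*X-np.array([0,0,.011])) for s in(-1,1)], 'knob0 proj',proj([*knob(1.26)[0],.08]),'axis',proj([*A,.05]))
```

```text
[[0.047, 0.962, 0.269, 0.579], [0.999, -0.045, -0.013, -0.24], [-0.0, 0.269, -0.963, 0.258], [0.0, 0.0, 0.0, 1.0]]
(127, 159) 0.08 [ 0.5987 -0.3214  0.08  ]
(127, 159) 0.044 [ 0.6027 -0.3378  0.044 ]
(138, 163) 0.08 [ 0.6012 -0.3158  0.08  ]
(138, 163) 0.044 [ 0.6056 -0.3312  0.044 ]
hub [ 0.5812 -0.2509  0.05  ]
tips proj [array([263.4, 234.6]), array([300.1, 234.5])] knob0 proj [122.7 161.2] axis [261.5 114.7]
```

Run:
```python
from h import *
a=cv2.imread('pics/w2.png')[220:300,200:360]; b=cv2.imread('pics/w1.png')[220:300,200:360]
f=lambda i: cv2.resize(cv2.convertScaleAbs(i,alpha=1.6,beta=20),(400*2,200*2-120),interpolation=cv2.INTER_CUBIC)
cv2.imwrite('pics/c2.png',np.vstack([cv2.resize(a,(560,280)),cv2.resize(b,(560,280))]))
print(np.round(imaging.camera_info('wrist')['K'],1).tolist())
```

```text
[[340.2, 0.0, 279.7], [0.0, 340.2, 207.0], [0.0, 0.0, 1.0]]
```

View pics/c2.png

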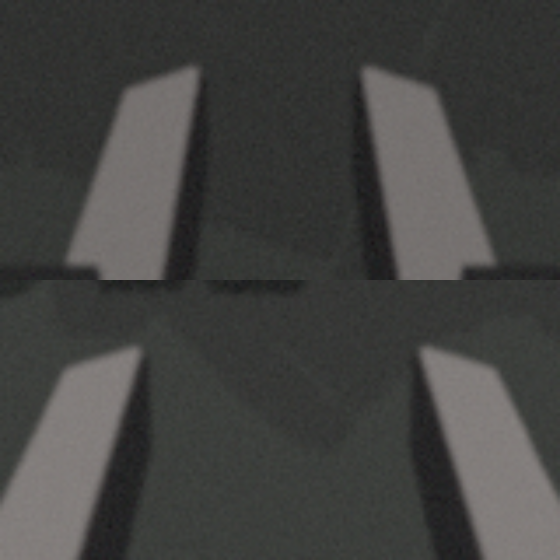

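The evidence agrees. The fingertip gap and row in the image put the real tips at about z = 0.073 while TCP z is 0.060, so they passed just over the 0.080 knob top. I'll go back and descend about 22 mm lower, since the open fingers straddle the 16 mm bar safely.

Emit:
apply_moves:
  deltas:
    - {"dp": [0, -0.05, 0], "roll": 0, "grip": 0.1}
    - {"dp": [0, 0, 0], "roll": 0.18, "grip": 0.1}
    - {"dp": [0, 0, 0], "roll": 0.18, "grip": 0.1}
    - {"dp": [0, 0, 0], "roll": 0.18, "grip": 0.1}
    - {"dp": [0, 0, 0], "roll": 0.18, "grip": 0.1}
    - {"dp": [0, 0, 0], "roll": 0.18, "grip": 0.1}
    - {"dp": [0, 0, 0], "roll": 0.18, "grip": 0.1}
    - {"dp": [0, 0, 0], "roll": 0.18, "grip": 0.1}

```text
time_s: 7.5
ee_pos: [0.6561, -0.242, 0.1102]
eef_rot: [-1.571, 0.0, 0.259]
force: [-0.3, 0.0, -0.9]
grip_width: 0.0424
```

Run:
```python
from h import *
k,y=knob(1.26); delta([*k,.045],y)
```

```text
t 7.5 pos [ 0.6561 -0.242   0.1102] rot [-1.571  0.     0.259] F [-0.3  0.  -0.9] w 0.0424
 tool delta [-0.0754  0.0652 -0.0647] dist 0.119 roll -0.006
```

Emit:
apply_moves:
  deltas:
    - {"dp": [-0.0377, 0, -0.0323], "roll": 0, "grip": 0.1}
    - {"dp": [-0.0377, 0, -0.0323], "roll": 0, "grip": 0.1}
    - {"dp": [0, 0, 0], "roll": 0, "grip": 0.1}
    - {"dp": [0, 0.02, 0], "roll": 0, "grip": 0.1}
    - {"dp": [0, 0.02, 0], "roll": 0, "grip": 0.1}
    - {"dp": [0, 0.015, 0], "roll": 0, "grip": 0.1}
    - {"dp": [0, 0.01, 0], "roll": 0, "grip": 0.1}
    - {"dp": [0, 0, 0], "roll": 0, "grip": 0.5}
    - {"dp": [0, 0, 0], "roll": 0, "grip": 0.5}
    - {"dp": [0, 0, 0], "roll": 0, "grip": 0.5}

```text
time_s: 8.75
ee_pos: [0.6006, -0.3242, 0.0459]
eef_rot: [-1.572, -0.001, 0.265]
force: [-0.2, 0.1, -0.1]
grip_width: 0.0238
```

Emit:
apply_moves:
  deltas:
    - {"dp": [0.0091, 0, 0.0006], "roll": -0.12, "grip": 0.5}
    - {"dp": [0.0091, 0, 0.0006], "roll": -0.12, "grip": 0.5}

```text
time_s: 9.0
ee_pos: [0.6174, -0.3174, 0.0457]
eef_rot: [-1.572, -0.0, 0.509]
force: [-2.1, 0.5, 1.0]
grip_width: 0.0235
```

Run:
```python
from h import *
k,y=knob(1.02); delta([*k,.045],y)
snap('wrist','w3.png')
```

```text
t 9.0 pos [ 0.6174 -0.3174  0.0457] rot [-1.572 -0.     0.509] F [-2.1  0.5  1. ] w 0.0235
 tool delta [-0.0005  0.0007  0.0007] dist 0.001 roll 0.004
```

View pics/w3.png

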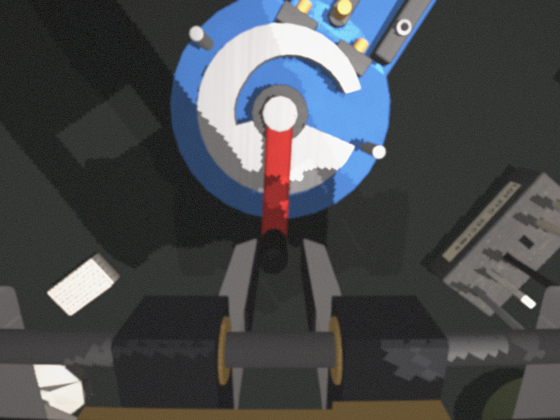

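The knob at (273,245) now sits between the fingers and the force reads 2 N, so the cage has caught it. I'll carry on along the arc.

Emit:
apply_moves:
  deltas:
    - {"dp": [0.0091, 0, 0.0006], "roll": -0.12, "grip": 0.5}
    - {"dp": [0.0091, 0, 0.0006], "roll": -0.12, "grip": 0.5}
    - {"dp": [0.0091, 0, 0.0006], "roll": -0.12, "grip": 0.5}
    - {"dp": [0.0091, 0, 0.0006], "roll": -0.12, "grip": 0.5}
    - {"dp": [0.0091, 0, 0.0006], "roll": -0.12, "grip": 0.5}
    - {"dp": [0.0091, 0, 0.0006], "roll": -0.12, "grip": 0.5}
    - {"dp": [0.0091, 0, 0.0006], "roll": -0.12, "grip": 0.5}
    - {"dp": [0.0076, 0, 0.0004], "roll": -0.1, "grip": 0.5}
    - {"dp": [0.003, 0, 0.0002], "roll": -0.05, "grip": 0.5}

```text
time_s: 10.18
ee_pos: [0.6559, -0.2568, 0.0456]
eef_rot: [-1.572, 0.0, 1.496]
force: [1.1, -1.6, -0.7]
grip_width: 0.0237
```

Emit:
apply_moves:
  deltas:
    - {"dp": [0.002, 0, 0], "roll": -0.02, "grip": 0.5}
    - {"dp": [0.0015, 0, 0], "roll": 0, "grip": 0.5}

```text
time_s: 10.42
ee_pos: [0.656, -0.2535, 0.0455]
eef_rot: [-1.571, 0.0, 1.513]
force: [0.1, -1.1, 0.1]
grip_width: 0.0237
```

Emit:
apply_moves:
  deltas:
    - {"dp": [0.0015, 0, 0], "roll": -0.01, "grip": 0.5}
    - {"dp": [0.0015, 0, 0], "roll": 0, "grip": 0.5}
    - {"dp": [0, 0, 0], "roll": 0, "grip": 0.5}

```text
time_s: 10.8
ee_pos: [0.656, -0.2502, 0.0451]
eef_rot: [-1.571, -0.0, 1.525]
force: [-0.7, 0.8, -0.8]
grip_width: 0.0236
```

Emit:
apply_moves:
  deltas:
    - {"dp": [0.001, 0, 0], "roll": 0, "grip": 0.5}
    - {"dp": [0.001, 0, 0], "roll": 0, "grip": 0.5}

```text
time_s: 11.05
ee_pos: [0.6561, -0.2491, 0.0451]
eef_rot: [-1.571, 0.001, 1.525]
force: [1.1, -8.5, -1.0]
grip_width: 0.0234
```

The force rose to 8.5 N at the open stop, so the cam is at about 0. I'll back off, rise and go behind the sled.

Emit:
apply_moves:
  deltas:
    - {"dp": [-0.004, 0, 0], "roll": 0, "grip": 0.5}
    - {"dp": [0, -0.05, 0], "roll": 0, "grip": 0.5}
    - {"dp": [0, -0.05, 0], "roll": 0, "grip": 0.5}

```text
time_s: 11.42
ee_pos: [0.6556, -0.2522, 0.146]
eef_rot: [-1.57, -0.001, 1.525]
force: [0.2, -1.1, 0.8]
grip_width: 0.0232
```

Run:
```python
from h import *
delta([*world(-.312,0),.027],1.525)
```

```text
t 11.43 pos [ 0.6556 -0.2522  0.146 ] rot [-1.570e+00 -1.000e-03  1.525e+00] F [ 0.2 -1.1  0.8] w 0.0232
 tool delta [0.3103 0.119  0.0756] dist 0.341 roll -0.0
```

Emit:
apply_moves:
  deltas:
    - {"dp": [0.052, 0, 0.0126], "roll": 0, "grip": 1}
    - {"dp": [0.052, 0, 0.0126], "roll": 0, "grip": 1}
    - {"dp": [0.052, 0, 0.0126], "roll": 0, "grip": 1}
    - {"dp": [0.052, 0, 0.0126], "roll": 0, "grip": 1}
    - {"dp": [0.052, 0, 0.0126], "roll": 0, "grip": 1}
    - {"dp": [0.05, 0, 0.0126], "roll": 0, "grip": 1}
    - {"dp": [0, 0, 0], "roll": 0, "grip": 1}
  newtons: 30

```text
time_s: 12.3
ee_pos: [0.594, 0.0638, 0.1454]
eef_rot: [-1.571, -0.001, 1.529]
force: [0.1, -0.2, -0.5]
grip_width: 0.0005
```

Run:
```python
from h import *
delta([*world(-.312,0),.027],1.525)
w=snap('wrist','w4.png'); t=snap('top','t4.png')
cv2.imwrite('pics/c4.png',np.hstack([cv2.resize(w,(400,300)),cv2.resize(t[170:270,240:360],(360,300),interpolation=cv2.INTER_CUBIC)]))
```

```text
t 12.3 pos [0.594  0.0638 0.1454] rot [-1.571e+00 -1.000e-03  1.529e+00] F [ 0.1 -0.2 -0.5] w 0.0005
 tool delta [-0.0026  0.1184 -0.0004] dist 0.118 roll 0.004
```

View pics/c4.png

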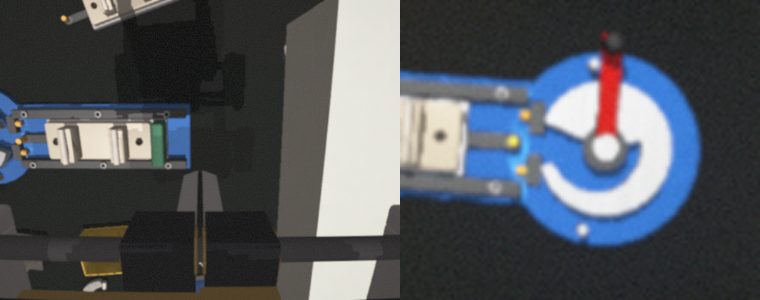

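The lever is at its open stop, pointing up with its knob at (612,42), and the mouth at about (545,155) faces the sled pin at (512,141). I'll descend behind the green block and push.

Emit:
apply_moves:
  deltas:
    - {"dp": [-0.01, 0, 0], "roll": 0, "grip": 1}
    - {"dp": [0, 0.04, 0], "roll": 0, "grip": 1}
    - {"dp": [0, 0.04, 0], "roll": 0, "grip": 1}
    - {"dp": [0, 0.025, 0], "roll": 0, "grip": 1}
    - {"dp": [0, 0.01, 0], "roll": 0, "grip": 1}
    - {"dp": [0, 0, 0], "roll": 0, "grip": 1}

```text
time_s: 13.15
ee_pos: [0.5943, 0.0499, 0.0302]
eef_rot: [-1.571, 0.0, 1.524]
force: [-0.2, 0.3, 0.6]
grip_width: 0.0008
```

Emit:
apply_moves:
  deltas:
    - {"dp": [-0.005, 0, 0], "roll": 0, "grip": 1}
    - {"dp": [-0.005, 0, 0], "roll": 0, "grip": 1}
    - {"dp": [-0.005, 0, 0], "roll": 0, "grip": 1}
    - {"dp": [-0.005, 0, 0], "roll": 0, "grip": 1}
    - {"dp": [-0.005, 0, 0], "roll": 0, "grip": 1}
    - {"dp": [-0.005, 0, 0], "roll": 0, "grip": 1}

```text
time_s: 13.9
ee_pos: [0.5929, 0.0209, 0.0303]
eef_rot: [-1.571, -0.001, 1.525]
force: [0.3, 4.4, 0.3]
grip_width: 0.0004
```

Run:
```python
from h import *
delta([*world(-.2435,0),.027],1.525)
```

```text
t 13.9 pos [0.5929 0.0209 0.0303] rot [-1.571e+00 -1.000e-03  1.525e+00] F [0.3 4.4 0.3] w 0.0004
 tool delta [-0.0282  0.0033  0.0005] dist 0.028 roll 0.0
```

Emit:
apply_moves:
  deltas:
    - {"dp": [-0.004, 0, 0], "roll": 0, "grip": 1}
    - {"dp": [-0.004, 0, 0], "roll": 0, "grip": 1}
    - {"dp": [-0.004, 0, 0], "roll": 0, "grip": 1}
    - {"dp": [-0.004, 0, 0], "roll": 0, "grip": 1}
    - {"dp": [-0.004, 0, 0], "roll": 0, "grip": 1}
    - {"dp": [-0.003, 0, 0], "roll": 0, "grip": 1}

```text
time_s: 14.65
ee_pos: [0.5918, -0.0023, 0.0302]
eef_rot: [-1.571, -0.0, 1.525]
force: [-0.3, 5.1, 1.8]
grip_width: 0.0001
```

Run:
```python
from h import *
delta([*world(-.2435,0),.027],1.525)
t=snap('top','t5.png'); cv2.imwrite('pics/c5.png',cv2.resize(t[180:260,180:360],(720,320),interpolation=cv2.INTER_CUBIC))
def yel(f):
    a=cv2.imread(f); h=cv2.cvtColor(a,cv2.COLOR_BGR2HSV); m=cv2.inRange(h,(18,80,100),(38,255,255)); m[:195]=0;m[240:]=0;m[:,:265]=0;m[:,310:]=0
    n,l,s,c=cv2.connectedComponentsWithStats(m)
    for i in range(1,n): print(f,s[i,4],c[i].round(1),dock(ray('top',c[i],.034)))
yel('pics/t4.png'); yel('pics/t5.png')
```

```text
t 14.65 pos [ 0.5918 -0.0023  0.0302] rot [-1.571 -0.     1.525] F [-0.3  5.1  1.8] w 0.0001
 tool delta [-0.005   0.0032  0.0004] dist 0.006 roll -0.0
pics/t4.png 7 [281.7 208. ] [-0.0604  0.0201]
pics/t4.png 8 [277.1 216.9] [-0.0692 -0.0006]
pics/t4.png 6 [280.  226.5] [-0.0611 -0.0217]
pics/t5.png 7 [281.7 208. ] [-0.0604  0.0201]
pics/t5.png 10 [291.  218.2] [-0.0378 -0.0012]
pics/t5.png 6 [280.  226.5] [-0.0611 -0.0217]
```

View pics/c5.png

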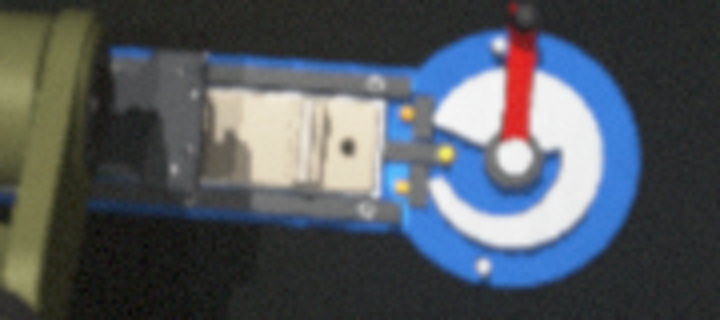

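The pin at (446,154) has entered the mouth, at dock x of about -0.037. It needs about 6 to 7 mm more.

Emit:
apply_moves:
  deltas:
    - {"dp": [-0.0025, 0, 0], "roll": 0, "grip": 1}
    - {"dp": [-0.0025, 0, 0], "roll": 0, "grip": 1}
    - {"dp": [-0.001, 0, 0], "roll": 0, "grip": 1}

```text
time_s: 15.08
ee_pos: [0.5915, -0.0082, 0.0302]
eef_rot: [-1.571, -0.0, 1.525]
force: [0.1, 5.4, 2.5]
grip_width: 0.0004
```

```bash
cat >> h.py <<'E'
def yel(f):
    a=cv2.imread(f); h=cv2.cvtColor(a,cv2.COLOR_BGR2HSV); m=cv2.inRange(h,(18,80,100),(38,255,255)); m[:195]=0;m[240:]=0;m[:,:265]=0;m[:,310:]=0
    n,l,s,c=cv2.connectedComponentsWithStats(m)
    for i in range(1,n): print(f,s[i,4],c[i].round(1),dock(ray('top',c[i],.034)))
E
python3 - <<'E'
from h import *
delta([*world(-.2435,0),.027],1.525); snap('top','t6.png'); yel('pics/t6.png')
E
```

```text
t 15.07 pos [ 0.5915 -0.0082  0.0302] rot [-1.571 -0.     1.525] F [0.1 5.4 2.5] w 0.0004
 tool delta [0.0009 0.0032 0.0004] dist 0.003 roll 0.0
pics/t6.png 7 [281.7 208. ] [-0.0604  0.0201]
pics/t6.png 13 [293.6 218.4] [-0.0319 -0.0012]
pics/t6.png 6 [280.  226.5] [-0.0611 -0.0217]
```

Emit:
apply_moves:
  deltas:
    - {"dp": [-0.001, 0, 0], "roll": 0, "grip": 1}
    - {"dp": [0, 0, 0], "roll": 0, "grip": 1}
    - {"dp": [0.012, 0, 0], "roll": 0, "grip": 1}
    - {"dp": [0.008, 0, 0], "roll": 0, "grip": 1}
    - {"dp": [0, -0.06, 0], "roll": 0, "grip": 1}
    - {"dp": [0, -0.06, 0], "roll": 0, "grip": 1}

```text
time_s: 15.88
ee_pos: [0.5919, 0.0113, 0.1512]
eef_rot: [-1.569, 0.0, 1.525]
force: [0.2, -0.1, 0.1]
grip_width: 0.0008
```

Run:
```python
from h import *
k,y=knob(0); delta([*k,.045],y); snap('top','t7.png'); yel('pics/t7.png')
```

```text
t 15.88 pos [0.5919 0.0113 0.1512] rot [-1.569  0.     1.525] F [ 0.2 -0.1  0.1] w 0.0008
 tool delta [-0.2621  0.1062 -0.0759] dist 0.293 roll 0.001
pics/t7.png 8 [281.5 208. ] [-0.0608  0.0201]
pics/t7.png 12 [294.  218.5] [-0.031  -0.0014]
pics/t7.png 6 [280.  226.5] [-0.0611 -0.0217]
```

Emit:
apply_moves:
  deltas:
    - {"dp": [-0.0525, 0, -0.0152], "roll": 0, "grip": 0.1}
    - {"dp": [-0.0525, 0, -0.0152], "roll": 0, "grip": 0.1}
    - {"dp": [-0.0525, 0, -0.0152], "roll": 0, "grip": 0.1}
    - {"dp": [-0.0525, 0, -0.0152], "roll": 0, "grip": 0.1}
    - {"dp": [-0.0525, 0, -0.0152], "roll": 0, "grip": 0.1}
    - {"dp": [0, 0, 0], "roll": 0, "grip": 0.1}
    - {"dp": [0, 0.04, 0], "roll": 0, "grip": 0.1}
    - {"dp": [0, 0.04, 0], "roll": 0, "grip": 0.1}
    - {"dp": [0, 0.025, 0], "roll": 0, "grip": 0.1}
    - {"dp": [0, 0, 0], "roll": 0, "grip": 0.5}
  newtons: 60

```text
time_s: 17.18
ee_pos: [0.6554, -0.2533, 0.0431]
eef_rot: [-1.567, -0.001, 1.526]
force: [0.4, -0.5, -0.3]
grip_width: 0.0353
```

Emit:
apply_moves:
  deltas:
    - {"dp": [0, 0, 0], "roll": 0, "grip": 0.5}
    - {"dp": [0, 0, 0], "roll": 0, "grip": 0.5}

```text
time_s: 17.42
ee_pos: [0.6569, -0.2549, 0.0468]
eef_rot: [-1.573, 0.001, 1.525]
force: [-1.1, -0.2, -0.3]
grip_width: 0.0238
```

Run:
```python
from h import *
k,y=knob(0); delta([*k,.045],y)
```

```text
t 17.43 pos [ 0.6569 -0.2549  0.0468] rot [-1.573e+00  1.000e-03  1.525e+00] F [-1.1 -0.2 -0.3] w 0.0238
 tool delta [0.0008 0.0018 0.0011] dist 0.002 roll 0.001
```

Emit:
apply_moves:
  deltas:
    - {"dp": [-0.0076, 0, 0.0004], "roll": 0.1, "grip": 0.5}
    - {"dp": [-0.0076, 0, 0.0004], "roll": 0.1, "grip": 0.5}
    - {"dp": [-0.0076, 0, 0.0004], "roll": 0.1, "grip": 0.5}
    - {"dp": [-0.0076, 0, 0.0004], "roll": 0.1, "grip": 0.5}
    - {"dp": [-0.0076, 0, 0.0004], "roll": 0.1, "grip": 0.5}

```text
time_s: 18.05
ee_pos: [0.6455, -0.291, 0.0462]
eef_rot: [-1.572, -0.0, 1.022]
force: [-0.3, 1.7, 0.4]
grip_width: 0.0232
```

Emit:
apply_moves:
  deltas:
    - {"dp": [-0.0076, 0, 0.0004], "roll": 0.1, "grip": 0.5}
    - {"dp": [-0.0076, 0, 0.0004], "roll": 0.1, "grip": 0.5}
    - {"dp": [-0.0076, 0, 0.0004], "roll": 0.1, "grip": 0.5}
    - {"dp": [-0.0076, 0, 0.0004], "roll": 0.1, "grip": 0.5}
    - {"dp": [-0.0076, 0, 0.0004], "roll": 0.1, "grip": 0.5}

```text
time_s: 18.68
ee_pos: [0.6184, -0.3173, 0.0462]
eef_rot: [-1.572, -0.001, 0.522]
force: [0.7, 0.9, 0.2]
grip_width: 0.0237
```

Run:
```python
from h import *
k,y=knob(1.0); delta([*k,.045],y); snap('wrist','w8.png')
snap('top','t8.png'); yel('pics/t8.png')
```

```text
t 18.68 pos [ 0.6184 -0.3173  0.0462] rot [-1.572e+00 -1.000e-03  5.220e-01] F [0.7 0.9 0.2] w 0.0237
 tool delta [0.0001 0.0012 0.0012] dist 0.002 roll -0.003
pics/t8.png 8 [281.5 208. ] [-0.0608  0.0201]
pics/t8.png 1 [309. 213.] [0.0017 0.0135]
pics/t8.png 18 [307.4 218.7] [-0.0008  0.0005]
pics/t8.png 11 [294.1 218.4] [-0.0309 -0.0011]
pics/t8.png 6 [280.  226.5] [-0.0611 -0.0217]
pics/t8.png 18 [307.3 237.2] [ 0.0019 -0.041 ]
pics/t8.png 1 [303. 239.] [-0.0075 -0.0458]
```

View pics/w8.png

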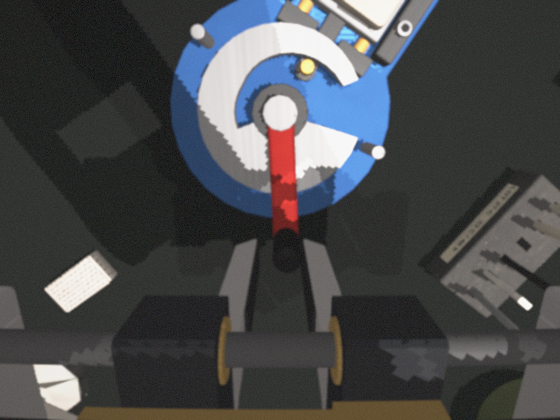

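The pin at (307,67) is inside the slot behind the hook, and the knob follows in the cage. I'll carry on with the draw-in.

Emit:
apply_moves:
  deltas:
    - {"dp": [-0.0076, 0, 0.0004], "roll": 0.1, "grip": 0.5}
    - {"dp": [-0.0076, 0, 0.0004], "roll": 0.1, "grip": 0.5}
    - {"dp": [-0.0076, 0, 0.0004], "roll": 0.1, "grip": 0.5}
    - {"dp": [-0.0076, 0, 0.0004], "roll": 0.1, "grip": 0.5}
    - {"dp": [-0.0076, 0, 0.0004], "roll": 0.1, "grip": 0.5}
    - {"dp": [-0.0076, 0, 0.0004], "roll": 0.1, "grip": 0.5}
    - {"dp": [-0.0076, 0, 0.0004], "roll": 0.1, "grip": 0.5}

```text
time_s: 19.65
ee_pos: [0.5678, -0.3264, 0.0461]
eef_rot: [-1.572, -0.003, -0.176]
force: [8.7, -2.1, -4.2]
grip_width: 0.0236
```

Emit:
apply_moves:
  deltas:
    - {"dp": [-0.0076, 0, 0.0004], "roll": 0.1, "grip": 0.5}
    - {"dp": [-0.0076, 0, 0.0004], "roll": 0.1, "grip": 0.5}
    - {"dp": [-0.0076, 0, 0.0004], "roll": 0.1, "grip": 0.5}
    - {"dp": [-0.0076, 0, 0.0004], "roll": 0.1, "grip": 0.5}
    - {"dp": [-0.0076, 0, 0.0004], "roll": 0.1, "grip": 0.5}
    - {"dp": [-0.0076, 0, 0.0004], "roll": 0.1, "grip": 0.5}
    - {"dp": [-0.0076, 0, 0.0004], "roll": 0.1, "grip": 0.5}

```text
time_s: 20.52
ee_pos: [0.5251, -0.3028, 0.0467]
eef_rot: [-1.568, -0.012, -0.876]
force: [5.8, -6.7, -2.1]
grip_width: 0.0239
```

Run:
```python
from h import *
k,y=knob(2.4); delta([*k,.045],y)
```

```text
t 20.52 pos [ 0.5251 -0.3028  0.0467] rot [-1.568 -0.012 -0.876] F [ 5.8 -6.7 -2.1] w 0.0239
 tool delta [-0.0051  0.0017 -0.0004] dist 0.005 roll -0.0
```

Emit:
apply_moves:
  deltas:
    - {"dp": [-0.0076, 0, 0.0004], "roll": 0.1, "grip": 0.5}
    - {"dp": [-0.0076, 0, 0.0004], "roll": 0.1, "grip": 0.5}
    - {"dp": [-0.0076, 0, 0.0004], "roll": 0.1, "grip": 0.5}
    - {"dp": [-0.0076, 0, 0.0004], "roll": 0.1, "grip": 0.5}
    - {"dp": [-0.0076, 0, 0.0004], "roll": 0.1, "grip": 0.5}
    - {"dp": [-0.0076, 0, 0.0004], "roll": 0.1, "grip": 0.5}
    - {"dp": [-0.0076, 0, 0.0004], "roll": 0.1, "grip": 0.5}

```text
time_s: 21.4
ee_pos: [0.5049, -0.2535, 0.0467]
eef_rot: [-1.568, -0.006, -1.576]
force: [-1.5, -21.7, -1.1]
grip_width: 0.0237
```

Run:
```python
from h import *
k,y=knob(3.1416); delta([*k,.045],y)
```

```text
t 21.4 pos [ 0.5049 -0.2535  0.0467] rot [-1.568 -0.006 -1.576] F [ -1.5 -21.7  -1.1] w 0.0237
 tool delta [-0.0065  0.0017 -0.0009] dist 0.007 roll 0.041
```

```bash
cat >> h.py <<'E'
def lever(n,f):
    a=snap(n,f); h=cv2.cvtColor(a,cv2.COLOR_BGR2HSV); m=cv2.inRange(h,(0,140,70),(6,255,255))|cv2.inRange(h,(174,140,70),(180,255,255))
    k,l,s,c=cv2.connectedComponentsWithStats(m); i=1+np.argmax(s[1:,4]); P=np.array([ray(n,p[::-1],.044)[:2] for p in np.argwhere(l==i)])
    d=P.mean(0)-A; u=np.linalg.svd(P-P.mean(0))[2][0]; u=u*np.sign(u@d)
    f=lambda v: round((DY+np.pi/2-np.arctan2(v[1],v[0]))%(2*np.pi),3)
    print(n,'n',s[i,4],'theta centroid',f(d),'theta axis',f(u),dock(P.mean(0)))
E
python3 - <<'E'
from h import *
lever('wrist','w9.png'); lever('top','t9.png'); yel('pics/t9.png')
E
```

```text
wrist n 2446 theta centroid 2.994 theta axis 2.993 [ 0.0057 -0.0386]
top n 33 theta centroid 2.955 theta axis 2.559 [ 0.0033 -0.0174]
pics/t9.png 2 [282.5 208. ] [-0.0586  0.0202]
pics/t9.png 10 [297.  217.2] [-0.0245  0.002 ]
pics/t9.png 1 [281. 226.] [-0.0589 -0.0204]
pics/t9.png 110 [298.7 234.3] [-0.0178 -0.0361]
pics/t9.png 20 [307.5 237.2] [ 0.0023 -0.0412]
```

The lever is at about 2.99 with the pin at about -0.0245, so it is drawn in, but 22 N is building up. The leading finger is probably touching the stop post. I'll push the rest from behind with closed fingers.

Emit:
apply_moves:
  deltas:
    - {"dp": [0.008, 0, 0], "roll": 0, "grip": 0.5}
    - {"dp": [0, -0.03, 0], "roll": 0, "grip": 0.5}
    - {"dp": [0, -0.03, 0], "roll": 0, "grip": 0.5}
    - {"dp": [0.034, 0, 0], "roll": 0, "grip": 1}
    - {"dp": [0, 0, 0], "roll": 0, "grip": 1}
    - {"dp": [0, 0, 0], "roll": 0, "grip": 1}
    - {"dp": [0, 0.03, 0], "roll": 0, "grip": 1}
    - {"dp": [0, 0.03, 0], "roll": 0, "grip": 1}
    - {"dp": [0, 0, 0], "roll": 0, "grip": 1}

```text
time_s: 22.62
ee_pos: [0.5029, -0.2914, 0.0433]
eef_rot: [-1.574, 0.002, -1.574]
force: [0.0, 0.9, -0.1]
grip_width: 0.0008
```

Run:
```python
from h import *
delta([*world(.0205,-.076),.045],-1.617); lever('wrist','w10.png')
```

```text
t 22.62 pos [ 0.5029 -0.2914  0.0433] rot [-1.574  0.002 -1.574] F [ 0.   0.9 -0.1] w 0.0008
 tool delta [-0.0239 -0.0017  0.    ] dist 0.024 roll 0.043
wrist n 2661 theta centroid 2.968 theta axis 3.012 [ 0.0068 -0.0385]
```

Next I'll push along tool -x. Contact should come after about 11 mm, and the stop after about 24 mm.

Emit:
apply_moves:
  deltas:
    - {"dp": [-0.005, 0, 0], "roll": 0.04, "grip": 1}
    - {"dp": [-0.005, 0, 0], "roll": 0, "grip": 1}
    - {"dp": [-0.004, 0, 0], "roll": 0, "grip": 1}
    - {"dp": [-0.003, 0, 0], "roll": 0, "grip": 1}
    - {"dp": [-0.002, 0, 0], "roll": 0, "grip": 1}

```text
time_s: 23.3
ee_pos: [0.5045, -0.2739, 0.0455]
eef_rot: [-1.571, -0.001, -1.615]
force: [-2.0, -2.2, 1.6]
grip_width: 0.0006
```

Emit:
apply_moves:
  deltas:
    - {"dp": [-0.002, 0, 0], "roll": 0, "grip": 1}
    - {"dp": [-0.002, 0, 0], "roll": 0, "grip": 1}

```text
time_s: 23.55
ee_pos: [0.5047, -0.2698, 0.0452]
eef_rot: [-1.571, -0.0, -1.615]
force: [-1.2, -1.8, 1.1]
grip_width: 0.0004
```

Run:
```python
from h import *
delta([*world(.0205,-.076),.045],-1.617); lever('wrist','w11.png')
```

```text
t 23.55 pos [ 0.5047 -0.2698  0.0452] rot [-1.571 -0.    -1.615] F [-1.2 -1.8  1.1] w 0.0004
 tool delta [-0.0022  0.0002 -0.0017] dist 0.003 roll 0.002
wrist n 2528 theta centroid 3.077 theta axis 3.099 [ 0.0025 -0.0389]
```

It moves freely at about 2 N, so the post explanation was right. I'll go on to the stop.

Emit:
apply_moves:
  deltas:
    - {"dp": [-0.0015, 0, 0], "roll": 0, "grip": 1}
    - {"dp": [-0.0015, 0, 0], "roll": 0, "grip": 1}
    - {"dp": [0, 0, 0], "roll": 0, "grip": 1}

```text
time_s: 23.98
ee_pos: [0.5048, -0.2665, 0.0451]
eef_rot: [-1.571, 0.0, -1.615]
force: [-1.0, -0.8, 0.2]
grip_width: 0.0009
```

Emit:
apply_moves:
  deltas:
    - {"dp": [-0.0015, 0, 0], "roll": 0, "grip": 1}
    - {"dp": [0, 0, 0], "roll": 0, "grip": 1}

```text
time_s: 24.22
ee_pos: [0.5049, -0.2662, 0.0452]
eef_rot: [-1.57, -0.002, -1.615]
force: [-1.1, -9.5, -1.3]
grip_width: 0.0005
```

Emit:
apply_moves:
  deltas:
    - {"dp": [-0.001, 0, 0], "roll": 0, "grip": 1}
    - {"dp": [0, 0, 0], "roll": 0, "grip": 1}

```text
time_s: 24.48
ee_pos: [0.5049, -0.266, 0.0452]
eef_rot: [-1.57, -0.003, -1.615]
force: [-1.9, -15.3, -2.9]
grip_width: 0.0
```

Emit:
apply_moves:
  deltas:
    - {"dp": [0.01, 0, 0], "roll": 0, "grip": 1}
    - {"dp": [0.015, 0, 0], "roll": 0, "grip": 1}
    - {"dp": [0, -0.06, 0], "roll": 0, "grip": 1}
    - {"dp": [0, -0.06, 0], "roll": 0, "grip": 1}
    - {"dp": [0, -0.05, 0], "roll": 0, "grip": 1}
    - {"dp": [0, 0, -0.06], "roll": 0, "grip": 1}
    - {"dp": [0, 0, -0.06], "roll": 0, "grip": 1}
    - {"dp": [0, 0, 0], "roll": 0, "grip": 1}

```text
time_s: 25.48
ee_pos: [0.3816, -0.2841, 0.2157]
eef_rot: [-1.57, -0.0, -1.617]
force: [-0.3, -0.1, 0.2]
grip_width: 0.0004
```

Run:
```python
from h import *
delta([*world(.0205,-.076),.045],-1.617); lever('wrist','w12.png'); t=snap('top','t12.png'); yel('pics/t12.png')
cv2.imwrite('pics/c12.png',np.hstack([cv2.resize(cv2.imread('pics/w12.png'),(360,270)),cv2.resize(t[100:310,140:420],(360,270))]))
```

```text
t 25.48 pos [ 0.3816 -0.2841  0.2157] rot [-1.57  -0.    -1.617] F [-0.3 -0.1  0.2] w 0.0004
 tool delta [-0.0222  0.1707  0.1206] dist 0.21 roll -0.0
wrist n 865 theta centroid 3.091 theta axis 3.105 [ 0.0019 -0.0363]
pics/t12.png 10 [297.2 217.5] [-0.024   0.0014]
```

View pics/c12.png

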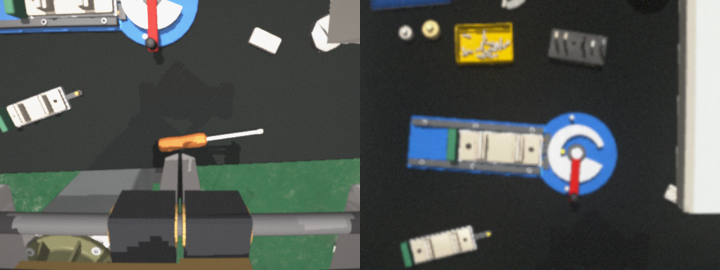

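```bash
python3 -c "
from h import *
print(ctrl.hand_in())"
```

```text
the job is handed in; nothing more can be done
None
```

The bend-test fixture is mounted and locked in the dock, and the job was handed in at about 25.5 s of the 70 s. I swung the lever back to its open stop and pushed the sled until the pin was at about dock x = -31 mm. I then swung the lever the half turn to its locked stop and withdrew the arm.

**Last checks:**
- **Locked stop:** pushing at the end, the force rose to 15 N while the lever moved less than 1 mm. The finger position puts the lever at about pi rad.
- **Camera reading of the lever:** this gave 3.09 to 3.10 rad, about 0.04 below pi. I took the difference as image error, since the stop was felt firmly.
- **Pin:** the top view puts it at dock x of about -24 mm, as expected when locked.
- **Rest of the bench:** the bystanders and the smaller look-alike sled look undisturbed in the last picture, judged by eye. The gripper is clear, with force about 0.

**What went wrong on the way:**
- **First swing missed the knob:** the fingertips passed over it, and the images put the tips about 24 mm higher than the stated tool geometry gives. I repeated the swing lower and it worked.
- **Blocked near the end:** at about 2.99 rad the force reached about 22 N, most likely because the leading finger was touching the stop post. I finished by pushing the knob from behind with closed fingers, which took only about 2 N.

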